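# Tip a post blank into the boring jig and cam it tight over its backing disc

### The job

Get the post blank ready for boring: slide the round backing disc over the jig's bed until it drops into its pocket, then push the standing blank up to the bed's front edge and tip it over that edge, never lifting it, so that it lies on the bed between fence and cam with its pencil cross on top. Push it fully home against the end stop and along the fence, swing the cam lever round until the cam pinches the blank tight against the fence, and let go. Leave the tools lying about where they are.

Things in the scene. Friction and masses are not known exactly. Their poses are not given: they have to be found in the camera images.
- boring_jig: Wooden boring jig, fixed to the bench. Origin at bench height below the middle of the bed's front edge; x runs from the open front to the end stop, y towards the side fence, z up. Bed: plywood slab 24 mm high, x 0 to 185, y -125 to 45 mm, square front edge. The blank belongs on it at x 20 to 150, y -45 to 45.
- bed_edge (a point): Middle of the upper front edge of the bed (jig x 0, y 0, 24 mm above the bench): the edge the blank is tipped over. Fingertips grip the wood: to tip the blank, let them go up with its face, on an arc about this edge, for about 60 degrees or more (a level push can jam); some 5 N. Axes as the jig's.
- fence (a point): Foot of the inner face of the side fence at its open front end (jig x -120, y 45, on the bench). The fence is a straight upright board along the jig's x, from here 305 mm long, 25 mm thick, top 75 mm above the bench; its first 120 mm stand on the bench in front of the bed as an infeed guide. Axes as the jig's.
- stop_face (a point): Foot of the middle of the end stop's face, on the bed's top (jig x 150, y 0). The stop is a block 90 mm wide, its top 72 mm above the bench. Axes as the jig's.
- pocket (a point): Centre of the mouth of the round pocket in the bed, 54 mm across and 10.5 mm deep, at the bed's top (jig x 95, y 0). Axes as the jig's.
- backing_disc: Loose brown wooden disc, 50 mm across, 9 mm thick, 20 g, lying on the bed between its front edge and the pocket. Origin at the centre of its underside, z up. Seated, its underside is 10.5 mm and its upper face 1.5 mm below the bed's top.
- post_blank: Plain softwood block 90 x 90 x 130 mm, about 0.6 kg, too wide to grip, standing on end on the bench in front of the bed, 5 to 40 mm clear of the fence's infeed. Origin at the centre of the end it stands on, z along its length, x towards the bed (within 0.15 rad of the jig's x). It slides when pushed below about 55 mm.
- blank_centre (a point): Middle of the blank, 65 mm above the bench while it stands. Held by the bed's edge and pushed at 95 to 115 mm, the blank pivots over the edge; past some 48 degrees it falls forward by itself and lies marked face up, upper side 114 mm above the bench, with up to 24 mm still overhanging the front edge.
- blank_mark (a point): Centre of the pencil cross on the blank's face that looks away from the bed (its x = -45 mm), mid width, 75 mm from the end it stands on. Right above the pocket when the blank is home.
- cam: Cam clamp on the bed: eccentric wooden disc, 52 mm across, 24 mm high; origin on its fixed vertical pivot at the bed's top (jig x 85, y -77.5), z up. A flat lever lies over it. Stiff pivot, about 0.15 N m: it stays where it is left; turns clockwise from above to close, stop at 115 degrees. Open, it leaves 12 to 14 mm beside a blank that lies at the fence.
- cam_post (a point): Top centre of the upright wooden post at the lever's end: 18 mm across, 44 mm high, top 102 mm above the bench, 80 mm from the pivot. Open, the lever points to the jig's -y; swung clockwise to the jig's -x (76 to 90 degrees on, nearly parallel to the blank) the cam meets the blank; press on until the post resists with 8 to 15 N.
- tape_measure: Yellow tape measure, 73 x 83 x 33 mm, lying on the left end of the saw's base, beside the jig: leave alone. The mitre saw, right of jig and robot, stands up to 410 mm high: pass over it.
- board_k: Sawn softwood board 70 x 240 x 28 mm, lying on the bench beyond the jig: leave alone.
- strip_a: Thin softwood lath 40 x 200 x 14 mm, lying on that board: leave alone.

How it is judged:
By the outcome, as a careful person would: the job done as asked, in the order asked, and still so for the second after the job is handed in, with the robot touching nothing.
It also fails if it takes over 72 s, if anything falls off the work surface, if the arm or the gripper's body presses on something with over 40 N, if the wrist force passes 120 N, or if a joint passes its speed limit or range.

### The arm

A 7-joint arm with a two-finger parallel gripper is mounted at the origin on the work surface; the furniture and walls round the work are solid. World frame = base frame: x ahead of the robot, y to its left, z up, the work surface at z = 0. Lengths are in mm, angles in rad, forces in N, time in s.
With the tool pointing down it reaches from about 350 to 900 mm from the base axis. Payload 19.9 kg.
Tool frame: the origin (TCP) lies midway between the tips of the shut fingers; the grasp point (between the pads) lies env.grasp_offset behind it (env.grasp_offset is the distance from the TCP to the grasp point, in mm); z points along the fingers, y is the line along which they close (so a half turn about z gives the same grasp; the last joint's range is limited). The gripper opens to 94 mm and grips with 3 to 60 N. Pads are 16 mm wide; open, the fingers measure 119 mm over their backs; the gripper's body (75 mm by 177 mm) begins 78 mm behind the grasp point.
Start: joints at [1.294, 0.417, -0.01, 1.614, 0.005, 1.111, -0.053], TCP at [145.4, -607.83, 205.425] pointing down, gripper open.
Joint ranges: [-2.81, 2.81], [-0.39, 2.02], [-1.27, 1.25], [0.06, 2.57], [-1.19, 4.33], [0.19, 2], [-2.82, 2.82]. Speed limits (rad/s): [1.89, 1.89, 2.39, 2.39, 3.01, 3.01, 3.01].

### API

Orientations are given as [roll, pitch, yaw] about the fixed x, y, z axes, in that order (R = Rz(yaw) Ry(pitch) Rx(roll)).
In Python, from plant import env, get_image gives the robot as it stands (env), with the cameras as plain functions.
- The arm moves only by the shell command python3 jog.py 'ROWS' [OPENING]. ROWS is a JSON list of rows, 1 to 12 of them, each of 6 numbers: dx, dy, dz in mm, then a rotation vector rx, ry, rz in rad; each row shifts and turns the commanded pose from where the row before left it, along the tool's axes as they then stand; what a row does not reach is not made up. A row lasts 1/10 s, in which the tool goes at most 50 mm and 0.15 rad, less where a joint would pass 70% of its speed; a pose out of reach is approached as far as the arm can. OPENING is the finger opening in mm, set as the command begins (- or left out keeps the last). The fingers move at their own pace and stop on an object; the grip force is fixed at half the most. Time passes only in rows, so rows that do not move let the fingers close. It prints the time, the measured TCP pose, the force, the opening and the grip force at its end. Input that does not fit is refused with a message, and nothing moves.
- env.get_state(): the state, without advancing time (a new reading comes with each control period).
- get_image(name): name is "side" or "top" or "wrist"; returns a dict with "color" (480x640x3 uint8, red, green, blue), "K" (3x3 intrinsics, pixels), "rvec" (rotation vector, rad) and "tvec" (3), from world to camera coordinates, as OpenCV has them; the wrist camera has in their place "T_tool_cam" (4x4, takes a point from camera to tool coordinates, whose origin is the TCP and whose axes are the flange's). Camera axes: x right, y down, z forward; pixel columns grow to the right and rows downward; lengths in mm; the calibration is good to about 2 mm. A picture is of the moment at which its call begins: read the wrist's pose just before it. There is no depth.
- env.hand_in(): hands the job in; it is judged then, once.
The state is a dict: "time_s": time; "joints": joint angles; "dq": joint speeds; "joint_torque": joint torques, N m; "tool_pos": TCP position; "eef_rot": TCP orientation; "ft_force": force on the tool from outside, world axes, zero at the start; "wrist_torque": the same for the moment, N m; "opening": finger opening in mm; "grip_force": force on a finger pad.
Only numpy, scipy, OpenCV 4.12 (cv2) and the standard library are available. Lean on these libraries where they do the work, as an engineer would, in place of code of your own. Each camera call takes 0.05 s, during which the arm holds its last target. There are 200 camera calls.

## Working session

There is one attempt and no reset: what is moved stays moved. The work goes in short steps, Python scripts to look and compute and a shell command to move; the robot and the scene stay as the last step left them, time stands still between calls to the robot, and variables do not carry over. Pictures are saved under pics/ and viewed, at most 10 in all, crops included, and the job is handed in when it is done.

```bash
ls; mkdir -p pics; python3 - <<'E'
from plant import env, get_image
import cv2,numpy as np
s=env.get_state();print(s,env.grasp_offset)
for n in("side","top"):
    d=get_image(n);cv2.imwrite(f"pics/{n}0.png",d["color"][:,:,::-1])
    print(n,d["K"],d["rvec"],d["tvec"], -cv2.Rodrigues(np.array(d["rvec"]))[0].T@np.array(d["tvec"]).ravel())
E
```

```text
jog.py
pics
plant.py
{'time_s': 0.0, 'joints': array([ 1.29448788,  0.41795788, -0.0103123 ,  1.61417974,  0.0047177 ,
        1.11071886, -0.05302895]), 'dq': array([ 3.61471070e-04, -4.58503207e-04, -1.80579940e-03, -2.49777445e-04,
        1.67012043e-04,  4.11207903e-04,  3.18654031e-05]), 'joint_torque': array([ 2.64201190e-04, -8.51254249e+01,  6.39715847e-01, -4.25997734e+01,
       -4.87039948e-02,  1.84345711e-02,  3.55468308e-05]), 'tool_pos': array([ 145.30725995, -607.47481565,  204.83296272]), 'eef_rot': array([-3.14035670e+00,  1.04548466e-04,  2.34804194e-01]), 'ft_force': array([-0.02308555,  0.57621395,  0.54181395]), 'wrist_torque': array([-0.03142778,  0.050466  ,  0.01634014]), 'grip_force': 0.0, 'opening': 94.30628540064374} 18.8
side [[542.63414952   0.         316.10730183]
 [  0.         542.63414952 240.23653681]
 [  0.           0.           1.        ]] [ 0.4400809  -2.45723994  1.52976364] [ 543.78685956   94.12460803 1094.23201851] [ 155.36279508 1070.69082915  575.66557226]
top [[441.40058323   0.         320.00221604]
 [  0.         441.40058323 236.07602984]
 [  0.           0.           1.        ]] [ 2.18103474 -2.20789434  0.08425302] [136.87393273 532.25803013 906.97477125] [474.44123904 142.01480849 937.74923336]
```

View pics/top0.png

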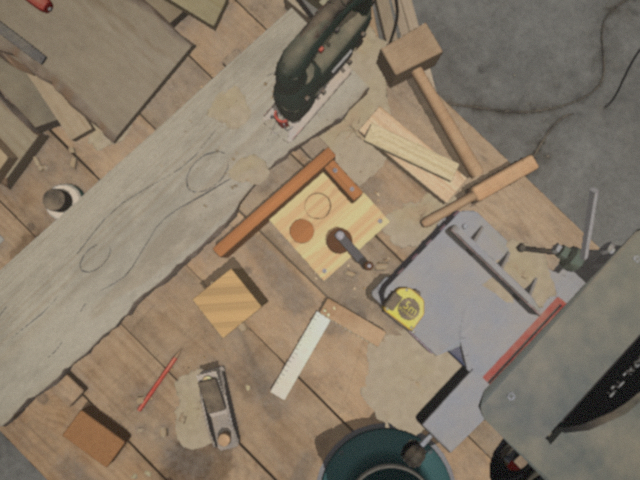

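View pics/side0.png

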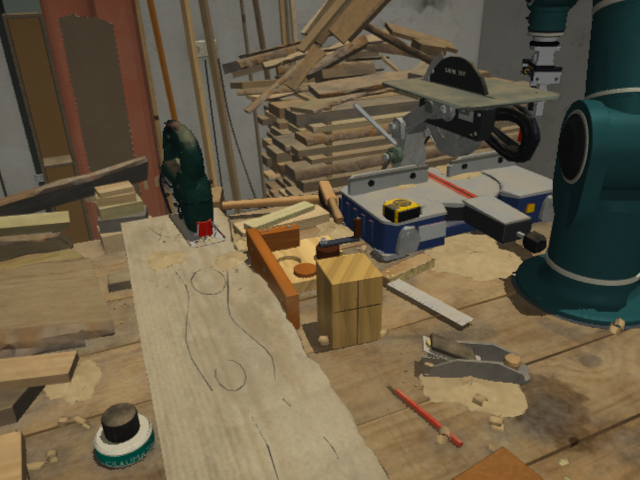

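```bash
cat > h.py <<'E'
import cv2,numpy as np
from plant import env, get_image
from scipy.spatial.transform import Rotation as Ro
def get(n):
    s=env.get_state();d=get_image(n);K=np.array(d["K"])
    if n=="wrist":
        T=np.array(d["T_tool_cam"]);W=np.eye(4);W[:3,:3]=Ro.from_euler("xyz",s["eef_rot"]).as_matrix();W[:3,3]=s["tool_pos"]
        M=W@T;R=M[:3,:3];c=M[:3,3]
    else:
        R=cv2.Rodrigues(np.array(d["rvec"]))[0].T;c=-R@np.array(d["tvec"]).ravel()
    return d["color"][:,:,::-1].copy(),K,R,c
def ray(cam,px,z):
    _,K,R,c=cam;p=np.atleast_2d(np.array(px,float))
    v=(R@np.linalg.inv(K)@np.c_[p,np.ones(len(p))].T).T
    return c+v*((z-c[2])/v[:,2])[:,None]
def proj(cam,P):
    _,K,R,c=cam;q=(K@R.T@(np.atleast_2d(P)-c).T).T;return q[:,:2]/q[:,2:]
E
python3 - <<'E'
from h import *
c=get("top");im=c[0]
cv2.imwrite("pics/top1.png",cv2.resize(im[140:345,190:400],None,fx=2.9,fy=2.9,interpolation=cv2.INTER_CUBIC))
h=cv2.cvtColor(im,cv2.COLOR_BGR2HSV)
for p in[(270,205),(302,230),(345,195),(228,300),(300,205),(338,238),(250,180),(355,250)]:print(p,h[p[1],p[0]])
E
```

```text
(270, 205) [ 13 144 182]
(302, 230) [ 12 144 163]
(345, 195) [ 16 105 100]
(228, 300) [ 17 109 195]
(300, 205) [ 17  96 204]
(338, 238) [  6   9 137]
(250, 180) [ 18  63 165]
(355, 250) [ 6 13 99]
```

View pics/top1.png

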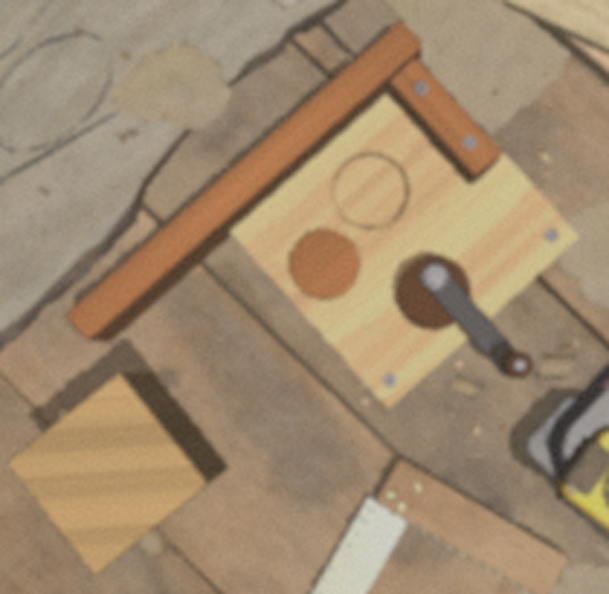

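```bash
cat > jig.py <<'E'
from h import *
def px(u):return (np.array(u,float)+.5)/2.9-.5+[190,140]
def fit(J,W):
    J=np.array(J,float);W=np.array(W)[:,:2];a=J-J.mean(0);b=W-W.mean(0)
    th=np.arctan2((a[:,0]*b[:,1]-a[:,1]*b[:,0]).sum(),(a*b).sum())
    R=np.array([[np.cos(th),-np.sin(th)],[np.sin(th),np.cos(th)]])
    t=W.mean(0)-R@J.mean(0);return th,t,R,np.round(W-(J@R.T+t),1)
E
python3 - <<'E'
from jig import *
c=get("top");f=lambda u,z:ray(c,px(u),z)
W=np.r_[f([388,407],24),f([578,237],24),f([371,190],24),f([410,28],75),f([72,318],75)]
J=[(0,-125),(185,-125),(95,0),(185,57),(-120,70)]
J[3]=(185,45)  # inner end at far? check residual
W[3]=f([418,48],75)[0]
th,t,R,r=fit(J,W);print(th,t);print(r)
tj=lambda p:np.round((p[:,:2]-t)@R,1)
print("disc",tj(f([324,264],33)));print("pivot",tj(f([435,275],62)))
print("post",tj(f([516,364],102)), f([516,364],102))
B=f([[8,463],[120,374],[210,482],[97,573]],130);print("blank",tj(B),tj(B).mean(0),np.linalg.norm(B-np.roll(B,1,0),axis=1))
b=tj(B);print(np.arctan2(*(b[1]-b[0])[::-1]),np.arctan2(*(b[2]-b[3])[::-1]))
np.savez("jig.npz",th=th,t=t,R=R)
E
```

```text
-0.84039950060013 [533.66484614 206.26483847]
[[ 2.   1.6]
 [-1.6  1.3]
 [ 0.9 -0.9]
 [-2.2  3.2]
 [ 0.9 -5.3]]
disc [[ 35.1 -17.2]]
pivot [[ 85.3 -76.4]]
post [[  81.2 -155.4]] [[472.11196827  42.07580756 102.        ]]
blank [[-197.2   16.7]
 [-108.8   10.8]
 [-112.4  -77.4]
 [-201.6  -71.5]] [-155.    -30.35] [88.29466616 88.5470353  88.21334153 89.39506795]
-0.06664324448744786 -0.06604729173423234
```

```bash
python3 jog.py '[[0,0,-44,0,0,-0.0825],[0,0,-44,0,0,-0.0825],[0,0,-44,0,0,-0.0825],[0,0,-44,0,0,-0.0825],[0,0,-44,0,0,-0.0825],[0,0,-44,0,0,-0.0825]]'; cat >> h.py <<'E'
def rows(target,ang=None):
    s=env.get_state();R=Ro.from_euler("xyz",s["eef_rot"]).as_matrix();d=R.T@(np.array(target)-s["tool_pos"]);return np.round(d,1)
E
python3 - <<'E'
from h import *
d=get_image("wrist");print(d["K"][0],np.round(d["T_tool_cam"],3));s=env.get_state();print(s["tool_pos"],s["eef_rot"],rows([520,180,470]))
E
```

```text
time_s: 0.8
tool_pos: [145.3, -607.4, 471.3]
eef_rot: [-3.142, 0.0, 0.733]
ft_force: [-0.3, -0.5, 0.2]
opening: 94.2
grip_force: 0.0
[412.7189953    0.         320.72116805] [[-1.00000e-03 -9.73000e-01 -2.30000e-01  6.63340e+01]
 [ 1.00000e+00 -0.00000e+00 -0.00000e+00  3.79000e-01]
 [ 0.00000e+00 -2.30000e-01  9.73000e-01 -1.80175e+02]
 [ 0.00000e+00  0.00000e+00  0.00000e+00  1.00000e+00]]
[ 145.49660842 -608.22851446  478.51584938] [3.13454629 0.00354891 0.73878717] [ 807.7 -330.6    3.3]
```

```bash
python3 jog.py '[[42,-17.2,0,0,0,0],[42,-17.2,0,0,0,0],[42,-17.2,0,0,0,0],[42,-17.2,0,0,0,0],[42,-17.2,0,0,0,0],[42,-17.2,0,0,0,0],[42,-17.2,0,0,0,0],[42,-17.2,0,0,0,0],[42,-17.2,0,0,0,0],[42,-17.2,0,0,0,0],[42,-17.2,0,0,0,0],[42,-17.2,0,0,0,0]]' 70 |head -3;python3 jog.py '[[42,-17.2,0,0,0,0],[42,-17.2,0,0,0,0],[42,-17.2,0,0,0,0],[42,-17.2,0,0,0,0],[42,-17.2,0,0,0,0],[42,-17.2,0,0,0,0],[42,-17.2,0,0,0,0],[0,0,40,0,0,0],[0,0,40,0,0,0],[0,0,40,0,0,0],[0,0,30,0,0,0],[0,0,0,0,0,0]]'; python3 - <<'E'
from h import *
c=get("wrist");cv2.imwrite("pics/w0.png",c[0]);np.savez("w0.npz",K=c[1],R=c[2],c=c[3])
E
```

```text
time_s: 2.05
tool_pos: [383.7, -116.1, 469.5]
eef_rot: [3.141, 0.0, 0.73]
time_s: 3.25
tool_pos: [520.9, 166.8, 316.3]
eef_rot: [-3.139, 0.005, 0.73]
ft_force: [-0.1, -0.5, 1.1]
opening: 70.0
grip_force: 0.0
```

View pics/w0.png

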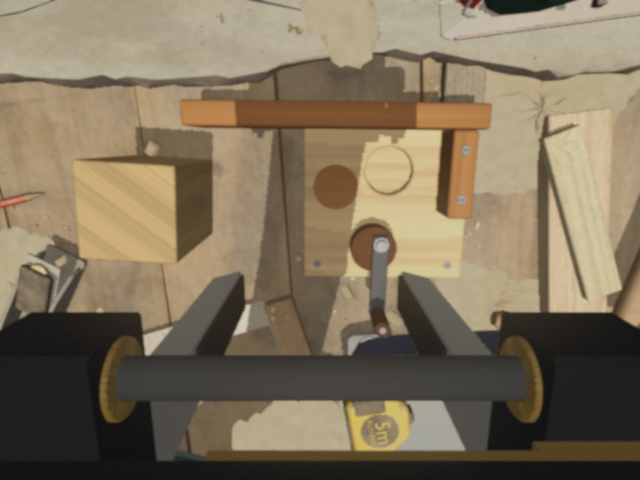

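```bash
python3 - <<'E'
from jig import *
im=cv2.imread("pics/w0.png");q=np.load("w0.npz");c=(im,q["K"],q["R"],q["c"])
f=lambda u,z:ray(c,u,z)
h=cv2.cvtColor(im,cv2.COLOR_BGR2HSV)
# disc by colour
m=((h[...,0]<13)&(h[...,1]>120)).astype(np.uint8);m[:145]=0;m[225:]=0;m[:,:300]=0;m[:,370:]=0
m=cv2.morphologyEx(m,cv2.MORPH_OPEN,np.ones((3,3)))
ct=max(cv2.findContours(m,0,2)[0],key=cv2.contourArea);e=cv2.fitEllipse(ct);print("disc",e)
g=cv2.GaussianBlur(cv2.cvtColor(im,cv2.COLOR_BGR2GRAY),(3,3),0)
# pocket rim: dark ring
sub=g[140:200,358:418];bh=cv2.morphologyEx(sub,cv2.MORPH_BLACKHAT,np.ones((7,7)));ys,xs=np.where(bh>18)
r=np.hypot(xs-30,ys-29);k=(r>19)&(r<29);p=np.c_[xs[k]+358,ys[k]+140].astype(np.float32);ep=cv2.fitEllipse(p);print("pocket",ep,k.sum())
def edge(col=None,row=None,lo=0,hi=0):
    v=g[lo:hi,col].astype(int) if col is not None else g[row,lo:hi].astype(int)
    return lo+.5+np.argmax(abs(np.diff(v)))
fx=[edge(row=r,lo=296,hi=312) for r in (145,160,220,240,255)];by=[edge(col=x,lo=268,hi=286) for x in(330,345,410,440)]
rx=[edge(row=r,lo=452,hi=470) for r in (235,250,265)];fi=[edge(col=x,lo=120,hi=135) for x in (200,230,330,360,440)]
print(fx,by,rx,fi)
x0,y0,x1,y1=np.median(fx),np.median(by),np.median(rx),np.median(fi)
W=np.r_[f([x0,y0],24),f([x1,y0],24),f(ep[0],24),f([182,y1-.5],75),f([490,y1+.5],75)]
J=[(0,-125),(185,-125),(95,0),(-120,45),(185,45)]
th,t,R,r=fit(J,W);print(th,t);print(r@R)
tj=lambda p:np.round((p[:,:2]-t)@R,1)
D=f(e[0],33);print("disc",tj(D),D);print("pocketJ",tj(f(ep[0],24)),"post",tj(f([381,331],102)),"pivot",tj(f([381,244],62)))
B=f([[76,160],[176,157],[177,261],[84,258]],130);print("blank",tj(B),tj(B).mean(0))
np.savez("jig.npz",th=th,t=t,R=R)
E
```

```text
Traceback (most recent call last):
ValueError: max() iterable argument is empty
```

```bash
cat > m.py <<'E'
from jig import *
im=cv2.imread("pics/w0.png");q=np.load("w0.npz");c=(im,q["K"],q["R"],q["c"])
f=lambda u,z:ray(c,u,z)
h=cv2.cvtColor(im,cv2.COLOR_BGR2HSV);print(h[187,336],h[187,320],h[205,325],h[215,340],h[150,320])
m=(h[...,2]<h[215,380,2]*0+150).astype(np.uint8)
a=h[187,336].astype(int);m=((abs(h.astype(int)-a)<[6,60,40]).all(2)&(h[...,1]>a[1]-30)).astype(np.uint8);m[:155]=0;m[217:]=0;m[:,:308]=0;m[:,364:]=0
m=cv2.morphologyEx(m,cv2.MORPH_OPEN,np.ones((3,3)))
ct=max(cv2.findContours(m,0,2)[0],key=cv2.contourArea);e=cv2.fitEllipse(ct);print("disc",e)
g=cv2.GaussianBlur(cv2.cvtColor(im,cv2.COLOR_BGR2GRAY),(3,3),0)
sub=g[140:200,358:418];bh=cv2.morphologyEx(sub,cv2.MORPH_BLACKHAT,np.ones((7,7)));ys,xs=np.where(bh>18)
r=np.hypot(xs-30,ys-29);k=(r>19)&(r<29);p=np.c_[xs[k]+358,ys[k]+140].astype(np.float32);ep=cv2.fitEllipse(p);print("pocket",ep,k.sum())
def edge(col=None,row=None,lo=0,hi=0):
    v=g[lo:hi,col].astype(int) if col is not None else g[row,lo:hi].astype(int)
    return lo+.5+np.argmax(abs(np.diff(v)))
fx=[edge(row=r,lo=296,hi=312) for r in (145,160,220,240,255)];by=[edge(col=x,lo=268,hi=286) for x in(330,345,410,440)]
rx=[edge(row=r,lo=452,hi=470) for r in (235,250,265)];fi=[edge(col=x,lo=120,hi=135) for x in (200,230,330,360,440)]
print(fx,by,rx,fi)
x0,y0,x1,y1=np.median(fx),np.median(by),np.median(rx),np.median(fi)
W=np.r_[f([x0,y0],24),f([x1,y0],24),f(ep[0],24),f([182,y1-.5],75),f([490,y1+.5],75)]
J=[(0,-125),(185,-125),(95,0),(-120,45),(185,45)]
th,t,R,r=fit(J,W);print(th,t);print(r@R)
tj=lambda p:np.round((p[:,:2]-t)@R,1)
D=f(e[0],33);print("disc",tj(D),D);print("pocketJ",tj(f(ep[0],24)),"post",tj(f([381,331],102)),"pivot",tj(f([381,244],62)))
B=f([[76,160],[176,157],[177,261],[84,258]],130);print("blank",tj(B),tj(B).mean(0))
np.savez("jig.npz",th=th,t=t,R=R)
E
python3 m.py
```

```text
[ 14 149 115] [ 13 149 115] [ 14 145 118] [ 18 101 154] [ 18 102 145]
disc ((335.1668701171875, 186.51852416992188), (42.984188079833984, 43.629425048828125), 22.3468017578125)
pocket ((385.8647155761719, 167.08624267578125), (49.60532760620117, 54.08702087402344), 143.9920196533203) 356
[np.float64(304.5), np.float64(304.5), np.float64(303.5), np.float64(304.5), np.float64(303.5)] [np.float64(275.5), np.float64(273.5), np.float64(273.5), np.float64(276.5)] [np.float64(462.5), np.float64(461.5), np.float64(459.5)] [np.float64(127.5), np.float64(127.5), np.float64(128.5), np.float64(128.5), np.float64(129.5)]
-0.840011190525783 [535.09626358 204.85489909]
[[-1.1605625   0.50308516]
 [ 2.1027184   0.39821516]
 [-3.04534781  2.59535291]
 [ 1.89749348 -1.02932914]
 [ 0.34690893 -2.45960448]]
disc [[ 34.6 -18.2]] [[544.61702038 166.9222693   33.        ]]
pocketJ [[91.9  2.6]] post [[  80.9 -160.3]] pivot [[ 83.8 -77.3]]
blank [[-194.9   15.5]
 [-107.3   17.9]
 [-114.3  -76.4]
 [-200.   -73.4]] [-154.125  -29.1  ]
```

```bash
cat >> h.py <<'E'
try:
    q=np.load("jig.npz");JR=q["R"];Jt=q["t"]
    def jw(x,y,z): return np.r_[JR@[x,y]+Jt,z]
    def wj(p): return np.round(np.r_[(np.array(p)[:2]-Jt)@JR,p[2]],1)
except Exception: pass
E
python3 - <<'E'
import numpy as np
q=np.load("jig.npz");np.savez("jig.npz",th=q["th"],R=q["R"],t=q["t"]+q["R"]@[.6,-.5])
from h import *
print(Jt,rows(jw(34,-17.7,28)),env.get_state()["eef_rot"],jw(34,-17.7,28))
E
```

```text
[535.12441098 204.07438149] [ 17.2  16.  290.9] [-3.14031110e+00  1.84263517e-03  7.29834634e-01] [544.63754831 166.94231693  28.        ]
```

```bash
python3 jog.py '[[2.1,2,36,0,0,0],[2.1,2,36,0,0,0],[2.1,2,36,0,0,0],[2.1,2,36,0,0,0],[2.1,2,36,0,0,0],[2.1,2,36,0,0,0],[2.1,2,36,0,0,0],[2.1,2,26,0,0,0],[0,0,6,0,0,0],[0,0,2,0,0,0],[0,0,0,0,0,0],[0,0,0,0,0,0]]'; python3 - <<'E'
from h import *
for i in range(1):
    s=env.get_state();print(wj(s["tool_pos"]),s["ft_force"])
c=get("wrist");cv2.imwrite("pics/w1.png",c[0])
E
```

```text
time_s: 4.5
tool_pos: [546.4, 167.3, 35.1]
eef_rot: [3.14, -0.002, 0.729]
ft_force: [-0.2, 0.2, 0.7]
opening: 69.9
grip_force: 0.0
[ 35.  -16.2  35.1] [-0.24553274  0.2476075   0.67458019]
```

View pics/w1.png

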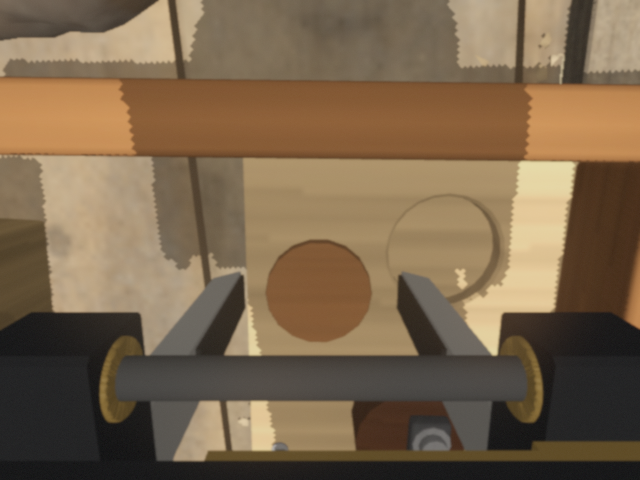

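```bash
python3 - <<'E'
from h import *
c=get("wrist");p=c[3]; s=env.get_state()
print(wj(s["tool_pos"]),proj(c,s["tool_pos"]),wj(ray(c,[318.5,290.5],33)[0]),wj(ray(c,[441.5,248.5],24)[0]))
h=cv2.cvtColor(c[0],cv2.COLOR_BGR2HSV);a=h[290,318].astype(int)
m=((abs(h.astype(int)-a)<[5,40,30]).all(2)).astype(np.uint8);m[:225]=0;m[355:]=0;m[:,:250]=0;m[:,385:]=0
e=cv2.fitEllipse(max(cv2.findContours(m,0,2)[0],key=cv2.contourArea));print(e,wj(ray(c,e[0],33)[0]))
E
```

```text
[ 34.9 -16.5  34.6] [[319.89894493 290.80363629]] [ 34.2 -16.9  33. ] [93.   0.9 24. ]
((318.2973327636719, 290.2920227050781), (102.84880065917969, 105.4315414428711), 90.92111206054688) [ 34.1 -16.8  33. ]
```

```bash
python3 jog.py '[[0,0,3.5,0,0,0],[0,0,3,0,0,0],[0,0,0,0,0,0]]' >/dev/null; python3 jog.py '[[0,0,0,0,0,0],[0,0,0,0,0,0],[0,0,0,0,0,0],[0,0,0,0,0,0],[0,0,0,0,0,0],[0,0,0,0,0,0]]' 40;python3 - <<'E'
from h import *
c=get("wrist"); s=env.get_state();print(wj(s["tool_pos"]),wj(ray(c,[441.5,248.5],24)[0]))
cv2.imwrite("pics/w2.png",c[0][180:360,200:520])
E
```

```text
time_s: 5.5
tool_pos: [545.5, 167.1, 27.0]
eef_rot: [-3.142, -0.0, 0.73]
ft_force: [-0.8, -0.3, 1.5]
opening: 48.7
grip_force: 30.0
[ 34.5 -17.   27. ] [90.1  2.2 24. ]
```

View pics/w2.png

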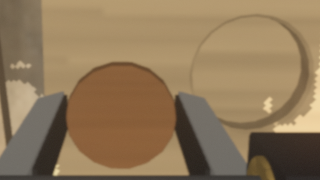

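```bash
python3 - <<'E'
from h import *
c=get("wrist");s=env.get_state();print(wj(s["tool_pos"]),wj(ray(c,[321,295.5],33)[0]),wj(ray(c,[446.7,251],24)[0]),s["ft_force"])
E
```

```text
[ 34.4 -17.   27. ] [ 34.9 -17.1  33. ] [92.6  1.1 24. ] [-0.58090462  0.57845377  0.04390929]
```

```bash
python3 jog.py '[[3,10,0,0,0,0],[3,10,0,0,0,0],[3,10,0,0,0,0],[3,10,0,0,0,0],[3,10,0,0,0,0],[2.8,8.6,0,0,0,0],[0,0,0,0,0,0],[0,0,0,0,0,0]]';python3 jog.py '[[0,0,0,0,0,0],[0,0,0,0,0,0],[0,0,0,0,0,0],[0,0,0,0,0,0]]' 62; python3 - <<'E'
from h import *
c=get("wrist"); s=env.get_state();print(wj(s["tool_pos"]))
cv2.imwrite("pics/w3.png",c[0][180:360,200:520])
E
```

```text
time_s: 6.4
tool_pos: [597.6, 135.2, 26.7]
eef_rot: [-3.141, 0.0, 0.73]
ft_force: [0.3, 0.1, -0.6]
opening: 48.6
grip_force: 30.0
time_s: 6.8
tool_pos: [597.7, 135.4, 27.0]
eef_rot: [-3.142, -0.0, 0.73]
ft_force: [0.0, -0.5, -0.4]
opening: 62.0
grip_force: 0.0
[93.   0.8 27. ]
```

View pics/w3.png

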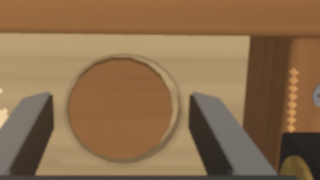

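```bash
python3 jog.py '[[0,0,-30,0,0,0],[0,0,-45,0,0,0],[0,0,-45,0,0,0],[0,0,-45,0,0,0],[0,-40,0,0,0,0],[0,-45,0,0,0,0],[0,-45,0,0,0,0],[-10,-45,0,0,0,0],[-10,-45,0,0,0,0],[-10,-45,0,0,0,0],[0,-45,0,0,0,0],[0,-35,0,0,0,0]]'; python3 - <<'E'
from h import *
s=env.get_state();print(wj(s["tool_pos"]),s["joints"])
E
```

```text
time_s: 8.05
tool_pos: [343.4, 373.8, 192.4]
eef_rot: [3.141, -0.001, 0.731]
ft_force: [0.8, -0.4, -0.2]
opening: 62.4
grip_force: 0.0
[-254.3  -29.5  192.4] [-0.0539547   0.37604335 -1.01122542  1.89197778  0.36320233  1.07131551
 -2.05169301]
```

```bash
python3 jog.py '[[0,0,0,0,0,-0.143],[0,0,0,0,0,-0.143],[0,0,0,0,0,-0.143],[0,0,0,0,0,-0.143],[0,0,0,0,0,-0.143],[0,0,0,0,0,-0.143],[0,0,0,0,0,-0.143],[0,0,0,0,0,-0.143],[0,0,0,0,0,-0.143],[0,0,0,0,0,-0.143],[0,0,0,0,0,-0.141],[0,0,0,0,0,0]]' 50; python3 - <<'E'
from h import *
s=env.get_state();print(wj(s["tool_pos"]),s["joints"],rows(jw(-240,-28,27)))
print("want yaw",np.pi/2+q["th"]+np.pi/2)
E
```

```text
time_s: 9.25
tool_pos: [345.4, 372.3, 192.0]
eef_rot: [-3.142, -0.0, 2.304]
ft_force: [0.1, 0.6, 0.8]
opening: 49.9
grip_force: 0.0
[-251.9  -29.   192. ] [ 0.0941402   0.49789215 -1.2446376   1.88820385  0.52167014  1.13779153
 -0.61301747] [-12.   1. 165.]
want yaw 2.30158146306401
```

```bash
python3 jog.py '[[0,0,33,0,0,0],[0,0,33,0,0,0],[0,0,33,0,0,0],[0,0,33,0,0,0],[0,0,33,0,0,0],[-15,0,0,0,0,0],[-12,0,0,0,0,0],[-8,0,0,0,0,0],[-8,0,0,0,0,0],[-8,0,0,0,0,0],[0,0,0,0,0,0]]'; python3 - <<'E'
from h import *
s=env.get_state();print(wj(s["tool_pos"]),s["joints"],s["ft_force"]@np.c_[JR.T,[0,0]].T if 0 else (JR.T@s["ft_force"][:2]))
E
```

```text
time_s: 10.35
tool_pos: [380.5, 333.7, 27.3]
eef_rot: [3.141, 0.0, 2.299]
ft_force: [-0.1, 1.6, 0.0]
opening: 49.8
grip_force: 0.6
[-199.7  -28.6   27.3] [-1.26579340e-03  7.01995230e-01 -9.96386588e-01  2.01373840e+00
  7.88784569e-01  8.70410450e-01 -7.16056306e-01] [-1.26323789  1.04440386]
```

```bash
python3 jog.py '[[-10,0,0,0,0,0],[-10,0,0,0,0,0],[-10,0,0,0,0,0],[-10,0,0,0,0,0],[-10,0,0,0,0,0],[-10,0,0,0,0,0],[-10,0,0,0,0,0],[-10,0,0,0,0,0],[-8,0,0,0,0,0],[0,0,0,0,0,0]]'; python3 - <<'E'
from h import *
s=env.get_state();print(wj(s["tool_pos"]),JR.T@s["ft_force"][:2])
c=get("top");h=cv2.cvtColor(c[0],cv2.COLOR_BGR2HSV)
cv2.imwrite("pics/t2.png",cv2.resize(c[0][140:345,190:400],None,fx=2.9,fy=2.9,interpolation=cv2.INTER_CUBIC))
E
```

```text
time_s: 11.35
tool_pos: [438.7, 268.4, 27.1]
eef_rot: [3.141, 0.0, 2.3]
ft_force: [-1.1, 1.6, -0.0]
opening: 50.1
grip_force: 0.6
[-112.3  -28.9   27.1] [-1.96297379  0.27684629]
```

View pics/t2.png

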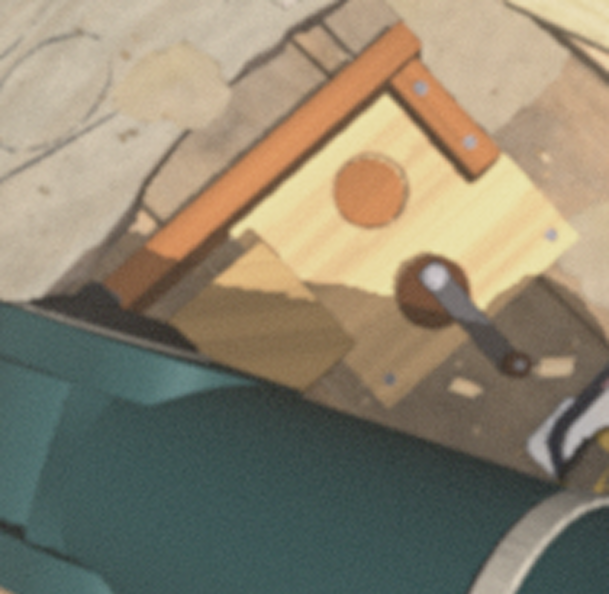

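```bash
python3 - <<'E'
from jig import *
from h import *
c=get("top")
for u in [(262,240),(355,343),(303,391)]:print(wj(ray(c,px(u),130)[0]))
print(rows(jw(-130,-28,27)), rows(jw(-65,-115,160)))
E
```

```text
[ 11.   13.5 130. ]
[ 10.3 -74.3 130. ]
[-34.1 -74.4 130. ]
[17.   1.2 -0.1] [ -48.1  -85.8 -133. ]
```

```bash
python3 jog.py '[[4,0,0,0,0,0],[4,0,0,0,0,0],[4,0,0,0,0,0],[4,0,0,0,0,0],[6,0,0,0,0,0],[20,0,0,0,0,0],[30,0,0,0,0,0],[0,0,0,0,0,0]]'; python3 - <<'E'
from jig import *
from h import *
s=env.get_state();print(wj(s["tool_pos"]),s["joints"],JR.T@s["ft_force"][:2])
c=get("top");cv2.imwrite("pics/t3.png",cv2.resize(c[0][140:345,190:400],None,fx=2.9,fy=2.9,interpolation=cv2.INTER_CUBIC))
E
```

```text
time_s: 12.25
tool_pos: [387.5, 325.3, 27.4]
eef_rot: [3.141, -0.001, 2.305]
ft_force: [0.2, -0.3, -0.5]
opening: 50.0
grip_force: 0.0
[-188.8  -29.1   27.4] [ 0.02315274  0.70275751 -0.99880041  2.01412198  0.78867932  0.87054395
 -0.68736235] [ 0.42002247 -0.04954432]
```

View pics/t3.png

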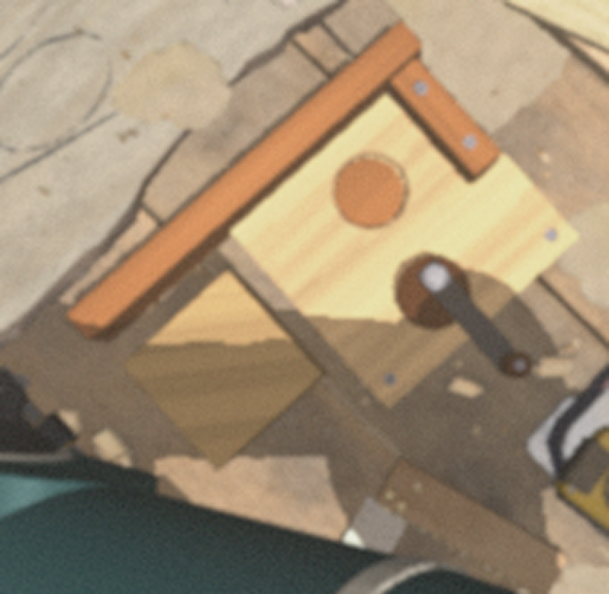

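```bash
python3 - <<'E'
from jig import *
from h import *
c=get("top")
B=np.array([wj(ray(c,px(u),130)[0]) for u in [(229,268),(325,375),(217,468),(127,368)]]);print(B,B.mean(0))
print(rows(jw(-70,-130,180)))
E
```

```text
[[ -16.3   14.4  130. ]
 [ -17.1  -76.4  130. ]
 [-106.   -73.5  130. ]
 [-105.7   11.   130. ]] [-61.275 -31.125 130.   ]
[-115.4 -101.1 -153. ]
```

```bash
python3 jog.py '[[0,0,-40,0,0,0],[0,0,-40,0,0,0],[0,0,-40,0,0,0],[0,0,-34,0,0,0],[-32,-23,0,0,0,0],[-32,-23,0,0,0,0],[-32,-23,0,0,0,0],[-32,-24,0,0,0,0],[0,0,34,0,0,0],[0,0,34,0,0,0],[0,0,34,0,0,0],[0,0,34,0,0,0]]' 0; python3 - <<'E'
from h import *
s=env.get_state();print(wj(s["tool_pos"]),s["joints"])
E
```

```text
time_s: 13.55
tool_pos: [406.6, 163.9, 43.6]
eef_rot: [-3.142, 0.0, 2.299]
ft_force: [0.6, -0.7, -0.1]
opening: 0.3
grip_force: 0.0
[ -55.9 -122.5   43.6] [ 0.36748487  0.53309858 -0.97723243  2.16539132  0.65033838  0.77017439
 -0.31055691]
```

```bash
python3 jog.py '[[5,10,0,0,0,0],[0,10,0,0,0,0],[0,10,0,0,0,0],[0,6,0,0,0,0],[0,6,0,0,0,0],[0,6,0,0,0,0],[0,6,0,0,0,0],[0,4,0,0,0,0],[0,0,0,0,0,0]]'; python3 - <<'E'
from h import *
s=env.get_state();print(wj(s["tool_pos"]),JR.T@s["ft_force"][:2])
E
```

```text
time_s: 14.45
tool_pos: [446.5, 207.9, 45.1]
eef_rot: [3.141, -0.0, 2.301]
ft_force: [-0.7, -1.8, -0.8]
opening: 0.6
grip_force: 0.7
[-62.  -63.5  45.1] [ 0.89907958 -1.74844513]
```

```bash
python3 jog.py '[[0,2,0,0,0,0],[0,2,0,0,0,0],[0,2,0,0,0,0],[0,0,0,0,0,0]]' | grep -E "pos|force"; python3 jog.py '[[0,2,0,0,0,0],[0,0,0,0,0,0]]' | grep -E "pos|force";python3 jog.py '[[0,2,0,0,0,0],[0,0,0,0,0,0]]' | grep -E "pos|force"
```

```text
tool_pos: [450.7, 211.7, 44.9]
ft_force: [-1.5, -1.0, -0.7]
grip_force: 0.7
tool_pos: [451.4, 212.6, 44.8]
ft_force: [-8.9, -5.2, 5.1]
grip_force: 4.5
tool_pos: [450.9, 212.9, 44.5]
ft_force: [-22.8, -12.9, 18.2]
grip_force: 13.2
```

```bash
python3 - <<'E'
from jig import *
from h import *
s=env.get_state();print(wj(s["tool_pos"]),JR.T@s["ft_force"][:2])
c=get("top");cv2.imwrite("pics/t4.png",cv2.resize(c[0][200:330,190:320],None,fx=2,fy=2))
c=get("side");cv2.imwrite("pics/s4.png",c[0][220:370,220:420])
a=cv2.imread("pics/t4.png");b=cv2.resize(cv2.imread("pics/s4.png"),None,fx=1.73,fy=1.73)[:260]
cv2.imwrite("pics/c4.png",np.hstack([a,b]))
E
```

```text
[-62.8 -56.8  44.5] [ -5.56209978 -25.60384568]
```

View pics/c4.png

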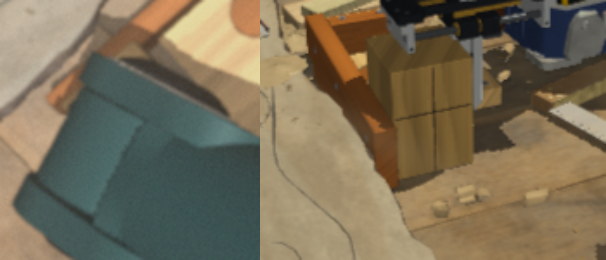

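```bash
python3 jog.py '[[0,-3,0,0,0,0],[0,-6,0,0,0,0],[0,-20,0,0,0,0],[0,0,-34,0,0,0],[0,0,-34,0,0,0],[0,0,-34,0,0,0],[0,0,-34,0,0,0],[25,20,0,0,0,0],[25,21,0,0,0,0],[25,21,0,0,0,0],[15,20,0,0,0,0],[0,0,0,0,0,0]]' 50; python3 - <<'E'
from h import *
s=env.get_state();print(wj(s["tool_pos"]),s["joints"],rows(jw(-150,-4,46)))
E
```

```text
time_s: 16.55
tool_pos: [432.7, 320.0, 181.3]
eef_rot: [3.14, -0.002, 2.304]
ft_force: [-0.7, -1.4, -0.9]
opening: 49.9
grip_force: 0.0
[-154.7    1.1  181.3] [ 0.15100102  0.50180862 -1.09033136  1.83192814  0.49428017  1.11141877
 -0.383714  ] [ -4.9  -5.3 135.3]
```

```bash
python3 jog.py '[[0,-1,35,0,0,0],[0,-1,35,0,0,0],[0,-1,35,0,0,0],[0,-1,30,0,0,0],[-12,0,0,0,0,0],[-12,0,0,0,0,0],[-10,0,0,0,0,0],[-5,0,0,0,0,0],[-5,0,0,0,0,0],[0,0,0,0,0,0]]'; python3 - <<'E'
from h import *
s=env.get_state();print(wj(s["tool_pos"]),JR.T@s["ft_force"][:2])
E
```

```text
time_s: 17.55
tool_pos: [460.2, 280.7, 46.7]
eef_rot: [3.14, 0.0, 2.3]
ft_force: [-0.4, 0.0, 0.8]
opening: 50.1
grip_force: 0.0
[-107.1   -4.6   46.7] [-0.27878969 -0.25381028]
```

```bash
j(){ python3 - <<'E'
from h import *
s=env.get_state();print(s["time_s"],wj(s["tool_pos"]),JR.T@s["ft_force"][:2])
E
}; python3 jog.py '[[-3,0,0,0,0,0],[-3,0,0,0,0,0],[0,0,0,0,0,0]]'>/dev/null;j; python3 jog.py '[[-3,0,0,0,0,0],[0,0,0,0,0,0]]'>/dev/null;j;python3 jog.py '[[-3,0,0,0,0,0],[0,0,0,0,0,0]]'>/dev/null;j
```

```text
17.85 [-102.    -4.9   46.2] [-1.65046918  0.65315312]
18.05 [-100.6   -4.6   46.4] [-11.81079835   0.54209031]
18.25 [-100.2   -4.3   46.9] [-25.15159354  -0.36832824]
```

```bash
cat > j.sh <<'A'
python3 - <<'E'
from h import *
s=env.get_state();f=s["ft_force"];print(s["time_s"],wj(s["tool_pos"]),np.round(JR.T@f[:2],1),round(f[2],1),s["opening"])
E
A
python3 jog.py '[[4,0,0,0,0,0],[5,0,0,0,0,0],[0,0,-20,0,0,0],[0,0,-20,0,0,0],[0,0,-19,0,0,0],[-3,0,0,0,0,0],[0,0,0,0,0,0]]'>/dev/null;sh j.sh
```

```text
18.95 [-101.    -5.2  104.7] [ 1.  -0.6] -0.3 50.18909792612631
```

```bash
python3 jog.py '[[-2,0,0,0,0,0],[-4.5,0,-4.5,0,0,0],[-4.5,0,-4.5,0,0,0],[-5,0,-4,0,0,0],[-5,0,-4,0,0,0]]'>/dev/null;sh j.sh; python3 jog.py '[[-5.3,0,-3.5,0,0,0],[-5.3,0,-3.5,0,0,0],[-5.7,0,-2.9,0,0,0],[-5.7,0,-2.9,0,0,0]]'>/dev/null;sh j.sh
```

```text
19.45 [-80.4  -5.2 122.1] [-2.2  0.2] -1.6 50.09470844685196
19.85 [-58.4  -5.1 135. ] [-0.9 -0.3] -0.4 49.94537471588821
```

```bash
python3 jog.py '[[-6,0,-2.3,0,0,0],[-6,0,-2.3,0,0,0],[-6.1,0,-1.7,0,0,0],[-6.1,0,-1.7,0,0,0],[-6.2,0,-1,0,0,0],[-6.2,0,-1,0,0,0]]'>/dev/null;sh j.sh; python3 jog.py '[[-6.4,0,0,0,0,0],[-6.4,0,0,0,0,0],[-6.4,0,0,0,0,0],[-6.4,0,0,0,0,0]]'>/dev/null;sh j.sh;python3 jog.py '[[-6.4,0,0,0,0,0],[-6.4,0,0,0,0,0],[-6.4,0,0,0,0,0],[-6.4,0,0,0,0,0],[0,0,0,0,0,0],[0,0,0,0,0,0]]'>/dev/null;sh j.sh
```

```text
20.45 [-21.8  -5.1 144.8] [-0.7 -0.1] -0.3 50.047659249911526
20.85 [  3.8  -5.2 144.7] [0.1 1.3] -0.3 50.117270017357356
21.45 [ 28.8  -5.2 144.7] [0.3 1. ] -0.6 49.849246593221245
```

```bash
python3 jog.py '[[0,0,-30,0,0,0],[30,0,0,0,0,0],[45,0,0,0,0,0],[45,0,0,0,0,0],[45,0,0,0,0,0],[20,0,0,0,0,0],[0,0,0,0,0,0]]'>/dev/null;sh j.sh; python3 - <<'E'
from h import *
c=get("top");h=cv2.cvtColor(cv2.GaussianBlur(c[0],(3,3),0),cv2.COLOR_BGR2HSV)
cv2.imwrite("pics/t5.png",c[0])
for y in(-20,0,20):
    X=np.arange(-60,170,6);P=np.array([jw(x,y,114) for x in X]);u=np.round(proj(c,P)).astype(int)
    print(y,[(int(x),*map(int,h[b,a])) for x,(a,b) in zip(X,u)])
X=np.arange(-75,60,5);P=np.array([jw(70,y,114) for y in X]);u=np.round(proj(c,P)).astype(int)
print([(int(x),*map(int,h[b,a])) for x,(a,b) in zip(X,u)])
E
```

```text
22.15 [-159.8   -5.2  175.3] [-0.   0.4] 0.1 49.811436526723725
-20 [(-60, 17, 105, 133), (-54, 17, 105, 131), (-48, 17, 102, 130), (-42, 17, 107, 129), (-36, 17, 109, 190), (-30, 17, 109, 192), (-24, 17, 106, 168), (-18, 17, 110, 195), (-12, 17, 108, 198), (-6, 17, 110, 199), (0, 17, 109, 198), (6, 17, 109, 201), (12, 17, 109, 201), (18, 17, 109, 202), (24, 17, 108, 186), (30, 17, 105, 148), (36, 16, 106, 159), (42, 17, 107, 158), (48, 17, 106, 154), (54, 17, 106, 149), (60, 17, 105, 153), (66, 14, 113, 170), (72, 13, 142, 205), (78, 13, 142, 207), (84, 13, 141, 206), (90, 13, 142, 207), (96, 13, 140, 207), (102, 15, 110, 188), (108, 19, 88, 219), (114, 22, 83, 231), (120, 21, 85, 231), (126, 22, 83, 231), (132, 20, 87, 222), (138, 15, 108, 102), (144, 13, 136, 182), (150, 13, 137, 195), (156, 12, 134, 208), (162, 13, 129, 195), (168, 17, 67, 197)]
0 [(-60, 17, 101, 121), (-54, 17, 100, 122), (-48, 17, 105, 150), (-42, 17, 107, 172), (-36, 17, 109, 182), (-30, 16, 106, 175), (-24, 17, 104, 160), (-18, 17, 109, 188), (-12, 17, 108, 192), (-6, 17, 110, 200), (0, 17, 109, 201), (6, 17,
[... 1183 characters left out ...]
(126, 23, 78, 231), (132, 23, 80, 229), (138, 16, 102, 107), (144, 13, 138, 190), (150, 10, 73, 172), (156, 8, 33, 170), (162, 13, 131, 197), (168, 16, 68, 196)]
[(-75, 9, 26, 138), (-70, 11, 66, 116), (-65, 12, 123, 118), (-60, 16, 100, 148), (-55, 21, 86, 207), (-50, 23, 78, 231), (-45, 24, 80, 230), (-40, 20, 87, 229), (-35, 18, 93, 227), (-30, 18, 97, 214), (-25, 14, 128, 187), (-20, 12, 142, 203), (-15, 13, 140, 204), (-10, 13, 140, 198), (-5, 13, 141, 199), (0, 13, 141, 196), (5, 13, 140, 190), (10, 15, 111, 196), (15, 18, 94, 224), (20, 23, 81, 230), (25, 24, 76, 230), (30, 24, 78, 226), (35, 18, 99, 139), (40, 13, 134, 156), (45, 13, 142, 206), (50, 13, 142, 214), (55, 12, 141, 210)]
```

```bash
python3 jog.py '[[0,0,35,0,0,0],[0,0,35,0,0,0],[0,0,35,0,0,0],[0,0,20,0,0,0],[-20,0,0,0,0,0],[-20,0,0,0,0,0],[-12,0,0,0,0,0],[0,0,0,0,0,0]]'>/dev/null;sh j.sh; python3 jog.py '[[-5,0,0,0,0,0],[-3,0,0,0,0,0],[0,0,0,0,0,0]]'>/dev/null;sh j.sh;
```

```text
23.0 [-101.8   -5.2   49.6] [0.1 0.5] -0.7 49.993167891892035
23.3 [-96.6  -5.   49.9] [-1.1  0.3] -0.2 50.11355394559583
```

```bash
python3 jog.py '[[-3,0,0,0,0,0],[-3,0,-3,0,0,0],[0,0,0,0,0,0]]'>/dev/null;sh j.sh; python3 jog.py '[[-5,0,-6,0,0,0],[-5,0,-6,0,0,0],[0,0,0,0,0,0]]'>/dev/null;sh j.sh;python3 - <<'E'
from h import *
c=get("top");h=cv2.cvtColor(cv2.GaussianBlur(c[0],(3,3),0),cv2.COLOR_BGR2HSV)
for y in(0,20):
    X=np.arange(-60,140,6);P=np.array([jw(x,y,114) for x in X]);u=np.round(proj(c,P)).astype(int)
    print(y,[(int(x),*map(int,h[b,a])) for x,(a,b) in zip(X,u)])
E
```

```text
23.6 [-93.1  -5.   53.5] [-16.6  -4.8] 10.5 49.90172736906265
23.9 [-79.8  -4.6  65.3] [-0.1  0.2] -0.2 50.075701818516166
0 [(-60, 85, 56, 78), (-54, 86, 50, 77), (-48, 86, 55, 98), (-42, 87, 61, 125), (-36, 88, 59, 125), (-30, 87, 62, 123), (-24, 23, 53, 106), (-18, 17, 96, 122), (-12, 17, 97, 123), (-6, 17, 100, 128), (0, 17, 100, 128), (6, 18, 99, 124), (12, 17, 101, 146), (18, 17, 100, 187), (24, 17, 106, 211), (30, 17, 106, 209), (36, 17, 106, 207), (42, 17, 105, 209), (48, 17, 105, 211), (54, 18, 106, 215), (60, 17, 105, 212), (66, 17, 105, 212), (72, 17, 108, 215), (78, 13, 135, 195), (84, 13, 140, 197), (90, 13, 140, 197), (96, 13, 140, 195), (102, 14, 127, 200), (108, 18, 93, 212), (114, 23, 81, 232), (120, 23, 80, 232), (126, 23, 80, 232), (132, 20, 85, 226), (138, 16, 105, 114)]
20 [(-60, 88, 65, 117), (-54, 88, 62, 123), (-48, 88, 61, 125), (-42, 87, 60, 127), (-36, 87, 58, 127), (-30, 19, 32, 88), (-24, 17, 80, 86), (-18, 18, 99, 124), (-12, 18, 99, 124), (-6, 17, 100, 125), (0, 17, 99, 126), (6, 17, 108, 166), (12, 17, 109, 203), (18, 17, 105, 187), (24, 17, 107, 197), (30, 17, 110, 209), (36, 17, 108, 211), (42, 17, 110, 213), (48, 17, 109, 212), (54, 17, 109, 213), (60, 17, 107, 215), (66, 17, 109, 215), (72, 17, 109, 213), (78, 21, 84, 224), (84, 23, 81, 228), (90, 24, 77, 233), (96, 24, 78, 232), (102, 24, 76, 232), (108, 24, 77, 232), (114, 24, 76, 232), (120, 24, 76, 232), (126, 24, 78, 232), (132, 23, 78, 232), (138, 15, 101, 111)]
```

```bash
python3 jog.py '[[-12,0,2,0,0,0],[-8,0,0,0,0,0],[-10,0,0,0,0,0],[-10,0,0,0,0,0],[-10,0,0,0,0,0],[-10,0,0,0,0,0],[-10,0,0,0,0,0],[0,0,0,0,0,0]]'>/dev/null;sh j.sh; python3 jog.py '[[-6,0,0,0,0,0],[-4,0,0,0,0,0],[-4,0,0,0,0,0],[0,0,0,0,0,0]]'>/dev/null;sh j.sh
```

```text
24.75 [-8.1 -5.1 62.7] [-0.5 -0. ] -0.6 49.58108552356929
25.15 [ 4.1 -5.  62.9] [0.8 0.5] -0.9 50.01961439709424
```

```bash
python3 jog.py '[[-3,0,0,0,0,0],[-3,0,0,0,0,0],[0,0,0,0,0,0]]'>/dev/null;sh j.sh; python3 jog.py '[[-3,0,0,0,0,0],[0,0,0,0,0,0]]'>/dev/null;sh j.sh; python3 jog.py '[[-2,0,0,0,0,0],[0,0,0,0,0,0]]'>/dev/null;sh j.sh
```

```text
25.45 [ 9.2 -5.  62.8] [-6.3 -2.9] 3.4 50.21951833254894
25.65 [ 9.2 -5.  62.9] [-22.1  -4.6] 6.4 50.14509696420873
25.85 [ 9.2 -5.  62.9] [-32.1  -4.8] 8.6 50.02535523407799
```

```bash
python3 jog.py '[[4,0,0,0,0,0],[15,0,0,0,0,0],[20,0,0,0,0,0],[0,0,-40,0,0,0],[0,0,-47,0,0,0],[-20,-45,0,0,0,0],[-30,-40,0,0,0,0],[-30,-40,0,0,0,0],[-30,-15,0,0,0,0],[-30,-10,0,0,0,0],[0,0,0,0,0,0]]' 0 >/dev/null;sh j.sh;python3 - <<'E'
from h import *
a=get("top");b=get("side")
def inter(u,v):
    p=ray(a,u,0)[0];d1=p-a[3];p2=ray(b,v,0)[0];d2=p2-b[3]
    s=np.linalg.lstsq(np.c_[d1,-d2],b[3]-a[3],rcond=None)[0];return a[3]+d1*s[0],b[3]+d2*s[1]
X,Y=inter([404,308],[404,205]);print("tape",wj(X),wj(Y))
s=env.get_state();print(rows(jw(112,-157,68)),s["joints"])
c=a;h=cv2.cvtColor(cv2.GaussianBlur(c[0],(3,3),0),cv2.COLOR_BGR2HSV);cv2.imwrite("pics/t6.png",c[0])
X=np.arange(-10,160,5);P=np.array([jw(x,10,114) for x in X]);u=np.round(proj(c,P)).astype(int)
print([(int(x),*map(int,h[b,a])) for x,(a,b) in zip(X,u)])
for x in (40,125):
    X=np.arange(-65,60,4);P=np.array([jw(x,y,114) for y in X]);u=np.round(proj(c,P)).astype(int)
    print([(int(x),*map(int,h[b,a])) for x,(a,b) in zip(X,u)])
E
```

```text
26.95 [ 119.3 -157.   149.6] [-0.8 -0.4] 1.3 0.4302144725317889
tape [  72.9 -256.8  118.9] [  68.4 -265.7  120.4]
[ 3.7 -1.9 81.8] [ 0.79652168  0.46647652 -1.09565486  1.95664708  0.4899891   1.0157236
  0.20356831]
[(-10, 16, 71, 179), (-5, 16, 71, 186), (0, 18, 88, 217), (5, 19, 90, 227), (10, 19, 91, 227), (15, 18, 95, 206), (20, 17, 106, 185), (25, 17, 109, 205), (30, 17, 107, 207), (35, 17, 110, 208), (40, 17, 109, 208), (45, 17, 109, 210), (50, 17, 111, 212), (55, 17, 109, 212), (60, 17, 110, 214), (65, 17, 110, 214), (70, 17, 108, 214), (75, 17, 109, 216), (80, 18, 109, 216), (85, 17, 109, 217), (90, 17, 107, 209), (95, 17, 104, 194), (100, 18, 107, 219), (105, 18, 107, 219), (110, 18, 109, 218), (115, 18, 106, 218), (120, 18, 107, 220), (125, 18, 107, 219), (130, 18, 109, 218), (135, 18, 107, 219), (140, 18, 107, 220), (145, 17, 110, 216), (150, 13, 129, 193), (155, 13, 140, 200)]
[(-65, 25, 74, 228), (-61, 25, 74, 228), (-57, 24, 76, 228), (-53, 24, 77, 228), (-49, 20, 88, 204), (-45, 18, 102, 148), (-41, 18, 107, 214), (-37, 18, 107, 221), (-33, 18, 108, 217), (-29, 17, 1
[... 398 characters left out ...]
2, 142, 205), (55, 12, 141, 210), (59, 12, 140, 198)]
[(-65, 17, 59, 69), (-61, 17, 86, 119), (-57, 16, 94, 157), (-53, 17, 96, 154), (-49, 17, 95, 131), (-45, 17, 102, 110), (-41, 17, 106, 137), (-37, 16, 104, 140), (-33, 17, 105, 139), (-29, 17, 103, 138), (-25, 17, 104, 137), (-21, 17, 103, 134), (-17, 17, 102, 132), (-13, 17, 104, 137), (-9, 17, 110, 197), (-5, 17, 108, 220), (-1, 17, 106, 205), (3, 17, 106, 207), (7, 18, 106, 222), (11, 17, 108, 219), (15, 17, 109, 211), (19, 17, 108, 205), (23, 17, 109, 204), (27, 17, 108, 210), (31, 17, 108, 205), (35, 17, 109, 215), (39, 18, 107, 220), (43, 17, 108, 196), (47, 13, 127, 166), (51, 13, 140, 200), (55, 13, 140, 195), (59, 13, 135, 183)]
```

```bash
python3 jog.py '[[0,0,30,0,0,0],[0,0,30,0,0,0],[0,0,20,0,0,0],[0,0,0,0,0,0],[6,0,0,0,0,0],[6,0,0,0,0,0],[0,0,0,0,0,0]]' >/dev/null;sh j.sh
```

```text
27.75 [ 102.9 -154.7   70.8] [ 0.1 -1. ] 0.2 0.39671404496147133
```

```bash
python3 jog.py '[[0,-2,2,0,0,0],[8.1,-1.4,0,0,0,0.1],[8.1,-1.4,0,0,0,0.1],[8.1,-1.4,0,0,0,0.1],[8.1,-1.4,0,0,0,0.1],[8.1,-1.4,0,0,0,0.1],[8.1,-1.4,0,0,0,0.1]]' >/dev/null;sh j.sh;python3 jog.py '[[8.1,-1.4,0,0,0,0.1],[8.1,-1.4,0,0,0,0.1],[8.1,-1.4,0,0,0,0.1],[8.1,-1.4,0,0,0,0.1],[8.1,-1.4,0,0,0,0.1],[8.1,-1.4,0,0,0,0.1]]' >/dev/null;sh j.sh
```

```text
28.45 [  55.5 -154.    67.8] [ 0.8 -2.4] -0.7 0.43851459072711785
29.05 [  17.5 -123.2   67.8] [-0.2 -2.6] -1.1 0.4248917641788081
```

```bash
python3 jog.py '[[4,-0.8,0,0,0,0.05],[4,-0.8,0,0,0,0.05],[0,0,0,0,0,0]]' >/dev/null;sh j.sh;python3 jog.py '[[4,-0.8,0,0,0,0.05],[0,0,0,0,0,0]]' >/dev/null;sh j.sh;python3 jog.py '[[4,-0.8,0,0,0,0.05],[0,0,0,0,0,0]]' >/dev/null;sh j.sh
```

```text
29.35 [  13.2 -115.7   67.9] [ 0.5 -0.4] -0.7 0.23944441557911103
29.55 [  11.6 -112.1   67.9] [0.3 0.5] -0.0 0.46413963340997305
29.75 [  10.  -108.4   67.8] [0.7 0.9] -0.5 0.22406871866369077
```

```bash
for i in 1; do :; done; python3 jog.py '[[3,-0.6,0,0,0,0.03],[0,0,0,0,0,0]]' >/dev/null;sh j.sh;python3 jog.py '[[3,-0.6,0,0,0,0.03],[0,0,0,0,0,0]]' >/dev/null;sh j.sh;python3 jog.py '[[3,-0.6,0,0,0,0.03],[0,0,0,0,0,0]]' >/dev/null;sh j.sh
```

```text
29.95 [   8.9 -105.6   67.8] [-0.4  0.4] 0.0 0.5235754011764779
30.15 [   7.8 -102.7   67.8] [0.8 0.2] 0.7 0.5800994021241362
30.35 [  6.8 -99.8  67.8] [-0.2 -0.3] 0.1 0.568846738227708
```

```bash
python3 - <<'E'
from h import *
c=get("top");h=cv2.cvtColor(c[0],cv2.COLOR_BGR2HSV);cv2.imwrite("pics/t7.png",c[0])
for r in(40,):
  for a in range(-10,130,6):
    t=np.radians(a);P=jw(84.3-r*np.sin(t),-77.2-r*np.cos(t),58);u=np.round(proj(c,P)[0]).astype(int);print(a,h[u[1],u[0]],end=" ")
E
```

```text
-10 [84 45 90] -4 [84 53 91] 2 [83 46 88] 8 [82 53 87] 14 [85 54 85] 20 [88 40 83] 26 [86 47 82] 32 [86 70 88] 38 [84 59 90] 44 [84 60 89] 50 [83 50 81] 56 [78 50 76] 62 [81 42 79] 68 [86 60 89] 74 [ 88  63 102] 80 [88 68 97] 86 [ 83  58 101] 92 [83 59 95] 98 [84 66 97] 104 [85 52 89] 110 [85 53 92] 116 [90 45 90] 122 [82 52 93] 128 [82 51 90]
```

```bash
python3 - <<'E'
from h import *
c=get("wrist");h=cv2.cvtColor(c[0],cv2.COLOR_BGR2HSV);cv2.imwrite("pics/w8.png",c[0])
print(proj(c,[jw(5,-82,102),jw(84,-77,62),jw(45,-80,58)]))
for nm,z,pts in(("post",102,[(x,y) for y in(-100,-94,-88,-82,-76,-70,-64,-58) for x in(-10,0,5,10,20)]),):
    for x,y in pts:
        u=np.round(proj(c,jw(x,y,z))[0]).astype(int);print((x,y),h[u[1],u[0]] if 0<=u[0]<640 and 0<=u[1]<480 else None,end=" ")
        if x==20:print()
for a in range(40,125,4):
    t=np.radians(a);u=np.round(proj(c,jw(84.3-40*np.sin(t),-77.2-40*np.cos(t),58))[0]).astype(int);print(a,h[u[1],u[0]] if 0<=u[0]<640 and 0<=u[1]<480 else u,end=" ")
E
```

```text
[[318.92957366 277.06019761]
 [489.08819563 252.98964863]
 [403.52864914 250.40678627]]
(-10, -100) [17 46 39] (0, -100) [12 33 39] (5, -100) [23 23 89] (10, -100) [19 21 99] (20, -100) [16 65 43] 
(-10, -94) [ 17  77 122] (0, -94) [ 21  23 109] (5, -94) [19 26 79] (10, -94) [ 21  24 107] (20, -94) [ 17  57 117] 
(-10, -88) [ 18  78 124] (0, -88) [ 11 126  79] (5, -88) [ 11 132  79] (10, -88) [ 18  23 110] (20, -88) [ 18  97 174] 
(-10, -82) [ 18  78 121] (0, -82) [11 67 95] (5, -82) [ 17  15 119] (10, -82) [ 12 139  79] (20, -82) [ 19  99 163] 
(-10, -76) [ 18  79 123] (0, -76) [ 11 137  80] (5, -76) [ 12 135  83] (10, -76) [ 13 129  69] (20, -76) [ 16  78 102] 
(-10, -70) [ 17  81 123] (0, -70) [ 12 125  61] (5, -70) [ 13 124  66] (10, -70) [14 70 69] (20, -70) [15 39 78] 
(-10, -64) [ 18  83 123] (0, -64) [ 18  96 160] (5, -64) [15 41 74] (10, -64) [16 36 78] (20, -64) [12 32 80] 
(-10, -58) [ 18  85 123] (0, -58) [ 18  93 156] (5, -58) [ 18  97 166] (10, -58) [ 18  96 165] (20, -58) [ 18  95 171] 
40 [ 22  71 233] 44 [ 23  69 233] 48 [ 24  66 233] 52 [ 24  67 233] 56 [ 21  73 233] 60 [ 19  83 221] 64 [ 18  98 162] 68 [ 18  98 164] 72 [ 18  95 171] 76 [16 46 83] 80 [13 42 84] 84 [13 42 84] 88 [13 37 82] 92 [13 38 81] 96 [16 35 81] 100 [14 67 65] 104 [ 14 125  61] 108 [ 14 132  60] 112 [ 13 125  61] 116 [ 14 136  60] 120 [ 13 138  59] 124 [ 13 132  58]
```

```bash
python3 jog.py '[[3,-0.6,0,0,0,0.03],[0,0,0,0,0,0]]' >/dev/null;sh j.sh;python3 jog.py '[[2,-0.4,0,0,0,0.02],[0,0,0,0,0,0]]' >/dev/null;sh j.sh;python3 jog.py '[[2,-0.4,0,0,0,0.02],[0,0,0,0,0,0]]' >/dev/null;sh j.sh
```

```text
30.65 [  6.  -96.9  67.7] [ 1.3 -0.9] 0.3 0.42159426557209745
30.85 [  5.5 -95.5  67.6] [ 1.5 -6.1] 3.3 0.18830400735273148
31.05 [  5.2 -94.   67.6] [ 1.9 -8.3] 5.9 0.313007203922629
```

```bash
python3 jog.py '[[2,-0.4,0,0,0,0.02],[0,0,0,0,0,0]]' >/dev/null;sh j.sh;python3 jog.py '[[1.5,-0.3,0,0,0,0.02],[0,0,0,0,0,0]]' >/dev/null;sh j.sh
```

```text
31.25 [  4.8 -92.7  67.4] [  1. -13.] 8.6 0.6551607218146519
31.45 [  4.3 -91.7  67.3] [ -0.4 -15. ] 8.6 0.6130253509074101
```

```bash
python3 jog.py '[[-3,0,0,0,0,0],[-6,0,0,0,0,0],[-15,0,0,0,0,0],[0,0,-35,0,0,0],[0,0,-40,0,0,0],[0,0,-40,0,0,0],[0,0,-40,0,0,0],[-20,0,-40,0,0,0],[-30,0,-40,0,0,0],[-30,0,0,0,0,0],[0,0,0,0,0,0]]' >/dev/null;sh j.sh;python3 - <<'E'
from h import *
c=get("wrist");h=cv2.cvtColor(c[0],cv2.COLOR_BGR2HSV);cv2.imwrite("pics/w9.png",c[0])
S=lambda P:(lambda u:[int(v) for v in h[u[1],u[0]]] if 0<=u[0]<640 and 0<=u[1]<480 else "out")(np.round(proj(c,P)[0]).astype(int))
print("lever",[(a,S(jw(84.3-45*np.sin(np.radians(a)),-77.2-45*np.cos(np.radians(a)),58))) for a in range(72,120,4)])
print("x",[(x,S(jw(x,15,114))) for x in range(6,160,4)])
print("y",[(y,S(jw(40,y,114))) for y in range(-60,62,4)])
E
```

```text
32.55 [   1.6 -195.6  303.7] [0.4 0.6] -0.1 0.2401195475942256
lever [(72, [18, 105, 146]), (76, [18, 102, 147]), (80, [18, 96, 114]), (84, [60, 4, 60]), (88, [0, 8, 61]), (92, [30, 4, 61]), (96, [0, 8, 61]), (100, [30, 4, 61]), (104, [18, 97, 153]), (108, [18, 100, 163]), (112, [18, 99, 159]), (116, [18, 99, 160])]
x [(6, 'out'), (10, 'out'), (14, 'out'), (18, 'out'), (22, 'out'), (26, 'out'), (30, 'out'), (34, 'out'), (38, 'out'), (42, 'out'), (46, 'out'), (50, 'out'), (54, 'out'), (58, 'out'), (62, 'out'), (66, 'out'), (70, 'out'), (74, 'out'), (78, 'out'), (82, 'out'), (86, 'out'), (90, 'out'), (94, 'out'), (98, 'out'), (102, 'out'), (106, 'out'), (110, 'out'), (114, 'out'), (118, 'out'), (122, 'out'), (126, 'out'), (130, 'out'), (134, 'out'), (138, 'out'), (142, 'out'), (146, 'out'), (150, 'out'), (154, 'out'), (158, 'out')]
y [(-60, [18, 119, 77]), (-56, [18, 117, 76]), (-52, [18, 121, 82]), (-48, [18, 123, 77]), (-44, [18, 118, 115]), (-40, [18, 112, 143]), (-36, [19, 116, 132]), (-32, [18, 116, 136]), (-28, [19, 116, 132]), (-24, [19, 113, 142]), (-20, [20, 99, 213]), (-16, 'out'), (-12, 'out'), (-8, 'out'), (-4, 'out'), (0, 'out'), (4, 'out'), (8, 'out'), (12, 'out'), (16, 'out'), (20, 'out'), (24, 'out'), (28, 'out'), (32, 'out'), (36, 'out'), (40, 'out'), (44, 'out'), (48, 'out'), (52, 'out'), (56, 'out'), (60, 'out')]
```

```bash
python3 - <<'E'
from h import *
c=get("top");h=cv2.cvtColor(c[0],cv2.COLOR_BGR2HSV);cv2.imwrite("pics/t9.png",c[0])
S=lambda P:(lambda u:[int(v) for v in h[u[1],u[0]]])(np.round(proj(c,P)[0]).astype(int))
print("x",[(x,S(jw(x,10,114))) for x in range(10,28,2)],[(x,S(jw(x,10,114))) for x in range(140,158,2)])
for X in(30,50,130):print("y",[(y,S(jw(X,y,114))) for y in range(-52,-36,2)],[(y,S(jw(X,y,114))) for y in range(40,54,2)])
E
```

```text
x [(10, [17, 98, 206]), (12, [19, 93, 224]), (14, [18, 93, 225]), (16, [17, 97, 210]), (18, [16, 104, 167]), (20, [17, 108, 179]), (22, [17, 106, 198]), (24, [16, 106, 203]), (26, [17, 110, 202])] [(140, [18, 109, 218]), (142, [18, 110, 217]), (144, [18, 107, 219]), (146, [16, 114, 211]), (148, [15, 121, 198]), (150, [13, 133, 190]), (152, [13, 141, 194]), (154, [12, 140, 200]), (156, [13, 141, 206])]
y [(-52, [16, 97, 157]), (-50, [17, 94, 146]), (-48, [15, 99, 137]), (-46, [17, 96, 114]), (-44, [18, 99, 106]), (-42, [16, 99, 136]), (-40, [18, 109, 140]), (-38, [18, 109, 140])] [(40, [18, 105, 220]), (42, [17, 110, 215]), (44, [17, 108, 212]), (46, [17, 109, 196]), (48, [13, 125, 151]), (50, [12, 141, 194]), (52, [13, 145, 211])]
y [(-52, [17, 98, 156]), (-50, [16, 95, 153]), (-48, [17, 99, 119]), (-46, [17, 99, 119]), (-44, [16, 101, 104]), (-42, [17, 105, 134]), (-40, [17, 107, 143]), (-38, [17, 107, 138])] [(40, [18, 107, 221]), (42, [18, 110, 218]), (44, [17, 111, 195]), (46, [16, 114, 170]), (48, [14, 126, 150]), (50, [13, 140, 195]), (52, [13, 146, 210])]
y [(-52, [23, 81, 227]), (-50, [20, 92, 178]), (-48, [20, 92, 178]), (-46, [19, 100, 128]), (-44, [16, 109, 197]), (-42, [19, 105, 223]), (-40, [19, 105, 223]), (-38, [18, 107, 220])] [(40, [17, 105, 219]), (42, [18, 113, 212]), (44, [16, 111, 166]), (46, [13, 122, 151]), (48, [12, 136, 185]), (50, [13, 140, 197]), (52, [13, 139, 200])]
```

Blank home at the stop, along the fence, and the lever holds at about 92°. Handing in.

```bash
python3 -c "
from plant import env, get_image;print(env.hand_in())"
```

```text
the job is handed in; nothing more can be done
None
```

The job is handed in, finished at about 33 s. The disc is in its pocket, the blank lies home against the stop and fence with its pencil cross on top, and the cam is closed at about 92° (15 N on the post) with the arm clear. The tipping took two pushes: after the first the blank leaned on the bed's edge, and a low push on its lower rear corner, rising with it, sent it over. Earlier the gripper's body touched the blank's top at about 2 N.

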